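# Unlock a toner cartridge and show its roller to the webcam

### The job

Slide the transport lock knob of the printer's drum drawer away from the cartridge as far as it goes, then take the toner cartridge by its handle and lift it out. Present it to the webcam: hold it level in the air with its roller side squarely facing the lens, the middle of the roller straight in front of the lens, at lens height and 15 cm away, and finish while still holding it there, motionless. Do not touch the webcam and leave the other things on the desk where they are.

Things in the scene. Friction and masses are not known exactly. Their poses are not given: they have to be found in the camera images.
- cartridge: Black toner cartridge, 304 mm long (y, over its end lugs), 77 wide (x), 86 high with handle, body 48 high; 0.35-0.7 kg. Origin: centre of its underside. z up; +x is the roller side: a bare aluminium roller, 26 dia. x 246, lies open along it; the -x side is a closed hopper. It starts loose in the drawer, 10 above the desk, 2-4 of play; lock open, it lifts straight up. Lug tops 24 above origin.
- handle (a point): Centre of the handle bar, 76 above the cartridge's origin; axes as the cartridge's. The straight black bar runs along y over the middle on two posts: 96 long, 18 wide (x), 20 high, its underside 18 above the body. Grip it across x from above.
- roller_mid (a point): The middle of the roller's length, on its outermost line: 42 mm to +x and 16 above the cartridge's origin; axes as the cartridge's.
- drawer: Grey plastic drum drawer, fixed to the desk: a tray 112 (x) x 430 (y) x 10 mm with low long walls up to 30 above the desk. Origin on the desk, under the middle of the cartridge; axes parallel to the cartridge's. The lock's track stands at its +y end (y from 153 to 263 mm), top 40 above the desk.
- lock (a joint): Travel of the transport lock along the drawer's +y, in m: 0 is locked (starts between 0 and 0.012), 0.045 is the end stop, fully open. A flat steel tongue on it covers the cartridge's +y lug until 0.020. About 2.5 N of friction; it stays where it is left.
- lock_grip (a point): On the axis of the lock's upright black knob, 66 mm above the desk, moving with it; axes as the drawer's. Knob 22 (x) x 16 (y), 36 high, top 80 above the desk, on a steel plate whose top is 44 above the desk. Pinch across x from above, or push its -y face. At joint 0 it is 185 to +y of the drawer's origin; 47 or more are free between knob and cartridge.
- webcam: Webcam on a desk stand: round black foot 110 mm in diameter and a steel post to 247 above the desk, with a black head 26 x 90 x 32 mm at the lens's height. Fixed to the desk. Origin: centre of the foot's underside; the camera looks along its -x.
- lens (a point): Centre of the front of the webcam's lens, 30 mm to -x of the stand's origin, 160 to 240 above the desk (it differs from run to run). Its x axis points backward into the camera, so it looks along -x, level; y is along the width of its head, z is up.
- mug: White mug, 82 across, 95 high. Bystander; origin under its centre.
- tape_dispenser: Black tape dispenser, 60 x 140 x 75 mm. Bystander; origin under its centre.
- stapler: Stapler, 38 x 150 x 58 mm. Bystander; origin under its centre.
- hole_punch: Hole punch, 100 x 120 x 65 mm. Bystander; origin under its centre.
- screwdriver: Screwdriver, 190 mm long, lying. Bystander.
- mouse: Black computer mouse, 100 x 60 x 34 mm. Bystander; origin at its underside.
- feed_roller: Paper feed roller, rubber, between two white cheeks, 34 x 100 x 30 mm. Bystander; origin under its centre.
- eraser: White eraser in a paper sleeve, 63 x 22 x 12 mm. Bystander; origin at its underside.
Mind the look-alikes: they are no part of the job. Leave any blue, orange or pink look-alike of the webcam alone.

How it is judged:
By the outcome, as a careful person would: the job done as asked, in the order asked, and still so for the second after the job is handed in, while the arm keeps its last pose, push and grip.
It also fails if it takes over 48 s, if anything falls off the work surface, if the arm or the gripper's body presses on something with over 40 N, if the wrist force passes 120 N, or if a joint passes its speed limit or range.

### The arm

A 6-joint arm with a two-finger parallel gripper is mounted at the origin on the work surface. World frame = base frame: x ahead of the robot, y to its left, z up, the work surface at z = 0. Lengths are in m, angles in rad, forces in N, time in s.
With the tool pointing down it reaches from about 0.25 to 0.8 m from the base axis. Payload 3.9 kg.
Tool frame: the origin (TCP) lies midway between the tips of the shut fingers; the grasp point (between the pads) lies 19 mm behind it; z points along the fingers, y is the line along which they close (so a half turn about z gives the same grasp; the last joint's range is limited). The gripper opens to 85 mm and grips with 20 to 120 N. Pads are 22 mm wide; open, the fingers measure 114 mm over their backs; the gripper's body (76 mm by 85 mm) begins 54 mm behind the grasp point. The pads swing forward as they close: fully open they stand 13 mm farther back than shut.
Start: joints at [-1.182, 0.26, -0.138, 1.173, 0, 1.571], TCP at [0.199, -0.486, 0.231] pointing down, gripper open.
Joint ranges: [-2.78, 2.78], [-0.83, 1.72], [-1.28, 1.37], [-1.9, 2.12], [-1.57, 1.48], [-3.14, 3.14]. Speed limits (rad/s): [2.57, 2.57, 3.14, 3.14, 3.14, 3.14].

### API

Orientations are given as a rotation vector (axis times angle).
In Python, from rig import bot gives the robot as it stands. The module is installed in compiled form; this text tells all that it offers.
- The arm moves only by the shell command python3 -m handwheel 'ROWS' [OPENING] [FORCE]. ROWS is JSON, a list of rows, each an object of numbers: "dx", "dy", "dz": the shift along the tool's x, y, z normalised to -1 to 1, where 1 is 0.1 m; "rx", "ry", "rz": the turn, a rotation vector about the tool's x, y, z normalised to -1 to 1, where 1 is pi rad. In form: [{"dx": .., "dy": .., "dz": .., "rx": .., "ry": .., "rz": ..}, ...]. A call has 1 to 12 rows; each row is the pose to reach, as a shift and turn from the pose commanded when the call began, along the tool's axes at that moment, turning the shorter way round; what a row does not reach only later rows make up. A row lasts 1/12 s, in which the tool goes at most 41.7 mm and 7.16 degrees, less where a joint would pass 70% of its speed; a pose out of reach is approached as far as the arm can. A call with a number of a shift or a turn outside -1 to 1 is refused whole. A call with a gripper value outside its range is refused whole. OPENING is the opening, from -1 (shut) to 1 (fully open), set as the call begins (- or left out, the last holds). The fingers move at their own pace and stop on an object; FORCE is the grip in N (left out, the last holds). Time passes only in rows, so rows that repeat a pose let the fingers close. It gives the time, the measured TCP pose, the force, the opening and the grip force at its end, in the units of the state.
- bot.get_state(): the state, without advancing time (a new reading comes with each control period).
- bot.snapshot(name): name is "scene" or "top" or "wrist"; returns a dict with "pixels" (420x560x3 uint8, red, green, blue), "fx", "fy", "cx", "cy" (pixels), "D" ([k1, k2, p1, p2, k3] as OpenCV has them; the pictures are not rectified), "R" (3x3) and "t" (3): a world point X has camera coordinates R X + t; the wrist camera has in their place "T_tool_cam" (4x4, takes a point from camera to tool coordinates, whose origin is the TCP and whose axes are the flange's). Camera axes: x right, y down, z forward; pixel columns grow to the right and rows downward; lengths in m; the calibration is good to about 2 mm. A picture is of the moment at which its call begins: read the wrist's pose just before it. There is no depth.
- bot.hand_in(): hands the job in; it is judged then, once.
The state is a dict: "t": time; "qpos": joint angles; "qd": joint speeds; "tau": joint torques, N m; "ee_pos": TCP position; "tcp_rot": TCP orientation; "wrist_force": force on the tool from outside, world axes, zero at the start; "ft_torque": the same for the moment, N m; "grip_width": finger opening in m; "grip_force": force on a finger pad.
Only numpy, scipy, OpenCV 4.12 (cv2) and the standard library are available. Lean on these libraries where they do the work, as an engineer would, in place of code of your own. Each camera call takes 0.05 s, during which the arm holds its last target. There are 200 camera calls.

## Working session

There is one attempt and no reset: what is moved stays moved. The work goes in short steps, Python scripts to look and compute and a shell command to move; the robot and the scene stay as the last step left them, time stands still between calls to the robot, and variables do not carry over. Pictures are saved under pics/ and viewed, at most 12 in all, crops included, and the job is handed in when it is done.

```bash
mkdir -p pics && cat > h.py <<'E'
import numpy as np, cv2
from scipy.spatial.transform import Rotation as Ro
from rig import bot
def snap(n,f=None):
    st=bot.get_state(); s=bot.snapshot(n)
    K=np.array([[s['fx'],0,s['cx']],[0,s['fy'],s['cy']],[0,0,1.]]);D=np.array(s['D'],float)
    if 'R' in s: R=np.array(s['R']);t=np.array(s['t'])
    else:
        T=np.eye(4);T[:3,:3]=Ro.from_rotvec(st['tcp_rot']).as_matrix();T[:3,3]=st['ee_pos']
        W=np.linalg.inv(T@np.array(s['T_tool_cam']));R=W[:3,:3];t=W[:3,3]
    im=cv2.cvtColor(np.array(s['pixels']),cv2.COLOR_RGB2BGR)
    if f: cv2.imwrite('pics/'+f+'.png',im); np.savez('pics/'+f+'.npz',K=K,D=D,R=R,t=t,im=im)
    return dict(K=K,D=D,R=R,t=t,im=im)
def load(f): return dict(np.load('pics/'+f+'.npz'))
def ray(c,uv):
    p=cv2.undistortPoints(np.array(uv,float).reshape(-1,1,2),c['K'],c['D']).reshape(-1,2)
    d=np.c_[p,np.ones(len(p))]@c['R']; return -c['R'].T@c['t'], d/np.linalg.norm(d,axis=1)[:,None]
def onz(c,uv,z):
    o,d=ray(c,uv); return o+d*((z-o[2])/d[:,2])[:,None]
def proj(c,X): return cv2.projectPoints(np.array(X,float).reshape(-1,1,3),cv2.Rodrigues(c['R'])[0],c['t'],c['K'],c['D'])[0].reshape(-1,2)
def tri(a,ua,b,ub):
    o1,d1=ray(a,ua);o2,d2=ray(b,ub);d1=d1[0];d2=d2[0]
    s=np.linalg.lstsq(np.c_[d1,-d2],o2-o1,rcond=None)[0]
    p,q=o1+s[0]*d1,o2+s[1]*d2; return (p+q)/2,np.linalg.norm(p-q)
E
python3 - <<'E'
from h import *
for n in('top','scene'):
    c=snap(n,n+'0'); print(n,-c['R'].T@c['t'],c['R'][2])
    cv2.imwrite(f'pics/{n}0b.png',cv2.resize(c['im'],(800,600),interpolation=cv2.INTER_CUBIC))
print(bot.get_state())
E
```

```text
top [0.30934423 0.06107149 1.37682588] [ 0.18449674  0.01756665 -0.98267612]
scene [1.55960316 0.92745507 1.09722521] [-0.61822602 -0.51073106 -0.59745324]
{'t': 0.1, 'qpos': array([-1.18201375e+00,  2.60609369e-01, -1.39281374e-01,  1.17273896e+00,
        7.69703844e-06,  1.57084627e+00]), 'qd': array([-0.00027505, -0.00136715,  0.00218129,  0.00148182,  0.00126919,
       -0.00031016]), 'tau': array([-5.29910521e-04, -4.06509018e+01,  2.54527152e+01,  1.01376761e-02,
       -1.91260068e-05, -7.31674049e-06]), 'ee_pos': array([ 0.19876297, -0.48521616,  0.23053724]), 'tcp_rot': array([-3.08067081e+00, -6.06434617e-01,  5.44196122e-04]), 'wrist_force': array([ 0.4474757 , -0.14318295,  0.67342707]), 'ft_torque': array([-0.00266075, -0.05767281, -0.02833345]), 'grip_force': 0.0, 'grip_width': 0.08543675580411958}
```

View pics/top0b.png

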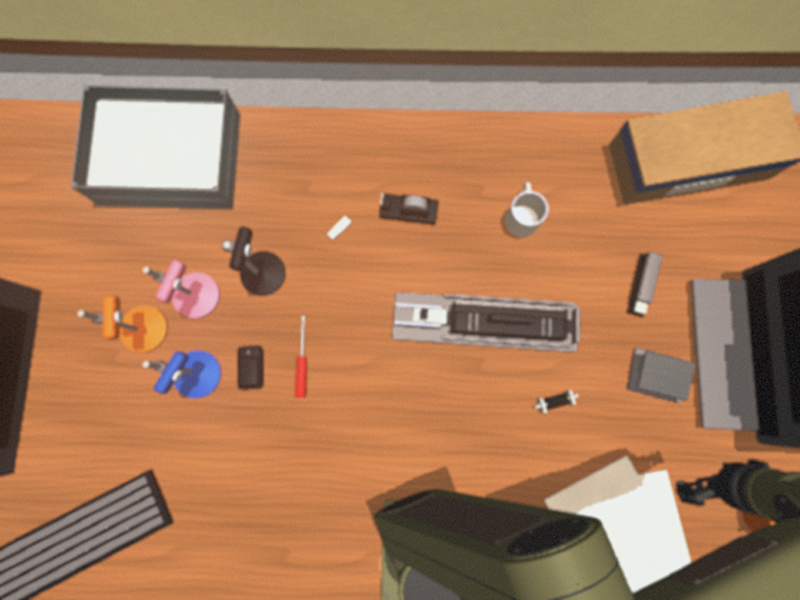

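View pics/scene0b.png

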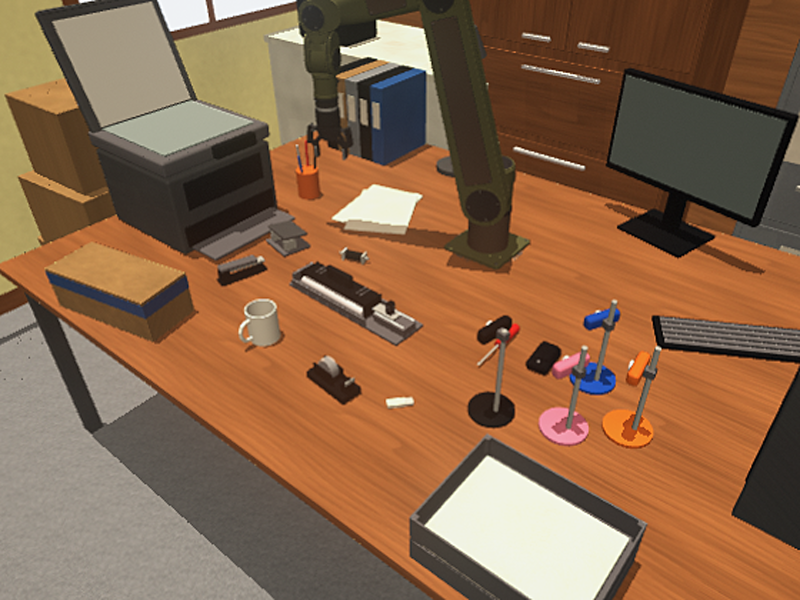

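The top view shows the drawer at (395-578, 292-350) with the knob at its left (+y) end near (425,316), and the black webcam with its foot at (262,273) and head at (240,248). The scene view shows the webcam with its foot at (491,410). Next, one sheet of enlarged crops.

```bash
python3 - <<'E'
from h import *
t=load('top0');s=load('scene0')
def crop(c,x,y,w,h,k): return cv2.resize(c['im'][y:y+h,x:x+w],(w*k,h*k),interpolation=cv2.INTER_NEAREST)
o=np.zeros((600,800,3),np.uint8)
def put(a,x,y): o[y:y+a.shape[0],x:x+a.shape[1]]=a
put(crop(t,270,198,140,52,5),0,0)      #top drawer
put(crop(t,150,150,60,62,5),0,270)    #top webcam
put(crop(s,322,212,48,94,3),310,270)   #scene webcam
put(crop(s,200,175,100,68,3),470,270)   #scene drawer
cv2.imwrite('pics/crops.png',o)
# black foot: mask & ellipse in both
for n,c,(x,y,w,h) in(('top',t,(150,150,60,62)),('scene',s,(322,270,48,36))):
    g=c['im'].max(2)[y:y+h,x:x+w]; m=(g<60).astype(np.uint8)
    cs,_=cv2.findContours(m,cv2.RETR_EXTERNAL,cv2.CHAIN_APPROX_NONE)
    for k in cs:
        if cv2.contourArea(k)>60: print(n,cv2.contourArea(k),cv2.boundingRect(k+[x,y]),cv2.fitEllipse(cv2.convexHull(k)+[x,y]),cv2.minAreaRect(k+[x,y]))
E
```

```text
scene 518.5 (328, 275, 32, 24) ((343.54638671875, 286.53106689453125), (23.775705337524414, 32.84782791137695), 97.86344146728516) ((343.5, 286.5), (23.0, 31.0), 90.0)
```

View pics/crops.png

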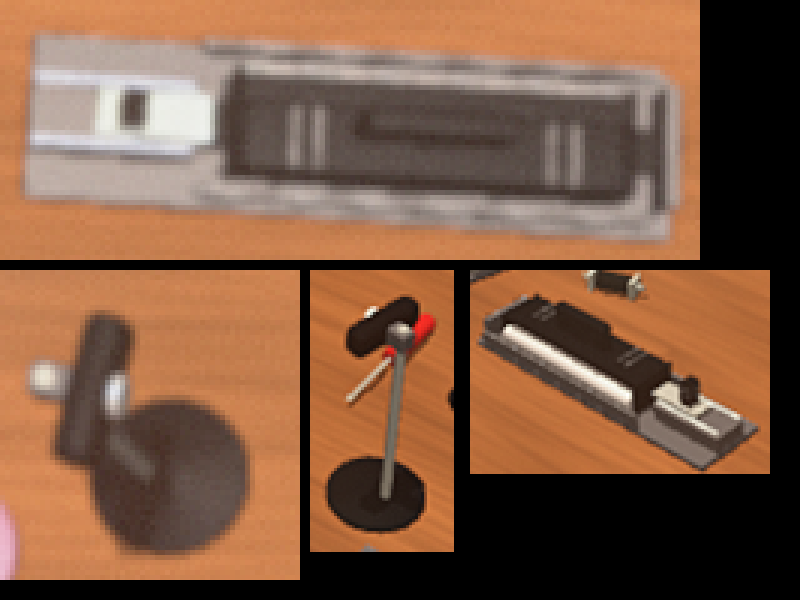

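The crops show these sheet positions:
- **Drawer:** corners at about (33,37), (680,80), (668,240) and (27,197).
- **Knob:** top at (134,107).
- **Handle bar:** (360,122)-(510,140).
- **Webcam:** the lens is bright at (118,395), on the head's right side, so it looks towards image right (-y). The foot centre is at (170,478).

```bash
python3 - <<'E'
from h import *
t=load('top0');s=load('scene0')
def T(X,Y,x0=270,y0=198): return [x0+X/5-.5,y0+Y/5-.5]
print('fx',t['K'][0,0])
P=onz(t,[T(33,37),T(680,80),T(668,240),T(27,197)],0.01);print('drawer corners',P)
print('sizes',[np.linalg.norm(P[i]-P[(i+1)%4]) for i in range(4)], 'mean',P.mean(0))
print('knob top',onz(t,[T(134,107)],.08),'handle top ends',onz(t,[T(360,120),T(510,138)],.096))
W=lambda X,Y:T(X,Y-270,150,150)
f=onz(t,[W(170,478)],.005);print('foot top',f, 'r',np.linalg.norm(onz(t,[W(248,478)],.005)-f))
print('foot scene',onz(s,[[343.5,286.5]],.005))
pt,e=tri(t,[W(45,380)],s,[[322+(400-310)/3-.4,212+(332-270)/3-.4]]);print('post top',pt,e)
hc,e=tri(t,[W(96,388)],s,[[322+(383-310)/3-.4,212+(326-270)/3-.4]]);print('head',hc,e)
A=onz(t,[W(112,318),W(74,458)],.2);print('head axis',A,np.linalg.norm(A[0]-A[1]))
l=onz(t,[W(118,393)],.2);print('lens@.2',l)
E
```

```text
fx 409.3334050788567
drawer corners [[ 0.5728753   0.09128368  0.01      ]
 [ 0.55400959 -0.34442076  0.01      ]
 [ 0.44616348 -0.33315114  0.01      ]
 [ 0.46358707  0.09229226  0.01      ]]
sizes [np.float64(0.43611268495911365), np.float64(0.10843332936476882), np.float64(0.425800038516687), np.float64(0.1092928800423832)] mean [ 0.50915886 -0.12349899  0.01      ]
knob top [[0.51528413 0.02376357 0.08      ]] handle top ends [[ 0.50801317 -0.11829829  0.096     ]
 [ 0.49896445 -0.21209164  0.096     ]]
foot top [[0.6143806  0.41105753 0.005     ]] r 0.05360547187865202
foot scene [[0.61401593 0.41182115 0.005     ]]
post top [0.61724766 0.4238302  0.24536171] 0.00274593853711913
head [0.61369695 0.39890024 0.23827088] 0.0028719690162100366
head axis [[0.66814829 0.40263457 0.2       ]
 [0.58171605 0.41875334 0.2       ]] 0.0879223881818152
lens@.2 [[0.62196685 0.39570656 0.2       ]]
```

```bash
R='' 
python3 -m handwheel '[{"dx":1,"dy":-0.69,"rz":-0.363},{"dx":1,"dy":-0.69,"rz":-0.363},{"dx":1,"dy":-0.69,"rz":-0.363},{"dx":1,"dy":-0.69,"rz":-0.363},{"dx":1,"dy":-0.69,"rz":-0.363},{"dx":1,"dy":-0.69,"rz":-0.363},{"dx":1,"dy":-0.69,"rz":-0.363},{"dx":1,"dy":-0.69,"rz":-0.363},{"dx":1,"dy":-0.69,"rz":-0.363},{"dx":1,"dy":-0.69,"rz":-0.363},{"dx":1,"dy":-0.69,"rz":-0.363}]' 1 | tail -3
python3 -m handwheel '[{"dx":0.25,"dy":0.25},{"dx":0.5,"dy":0.5},{"dx":0.75,"dy":0.77}]'|tail -1
python3 -m handwheel '[{"dx":0.25,"dy":0.25},{"dx":0.5,"dy":0.5},{"dx":0.75,"dy":0.77}]'|tail -1
python3 -m handwheel '[{"dx":0.25,"dy":0.25},{"dx":0.5,"dy":0.5},{"dx":0.75,"dy":0.77},{"dx":0.75,"dy":0.77},{"dx":0.75,"dy":0.77},{"dx":0.75,"dy":0.77}]'
python3 - <<'E'
from h import *
c=snap('wrist','w1'); cv2.imwrite('pics/w1b.png',cv2.resize(c['im'],(800,600)))
st=bot.get_state();print(st['qpos'],Ro.from_rotvec(st['tcp_rot']).as_matrix().round(4),-c['R'].T@c['t'],c['R'][2],c['K'][0,0])
E
```

```text
[-1.18202581e+00  2.60550878e-01 -1.39079832e-01  1.17269916e+00
  9.55378373e-06  1.57080438e+00] [[ 9.254e-01  3.790e-01 -6.000e-04]
 [ 3.790e-01 -9.254e-01  1.400e-03]
 [ 0.000e+00 -1.500e-03 -1.000e+00]] [ 0.27132139 -0.4557884   0.37284891] [-0.28443418 -0.11485443 -0.95179076] 294.3861553844761invalid input at $[0]: expected keys dx, dy, dz, rx, ry, rz
invalid input at $[0]: expected keys dx, dy, dz, rx, ry, rz
invalid input at $[0]: expected keys dx, dy, dz, rx, ry, rz
invalid input at $[0]: expected keys dx, dy, dz, rx, ry, rz
```

View pics/w1b.png

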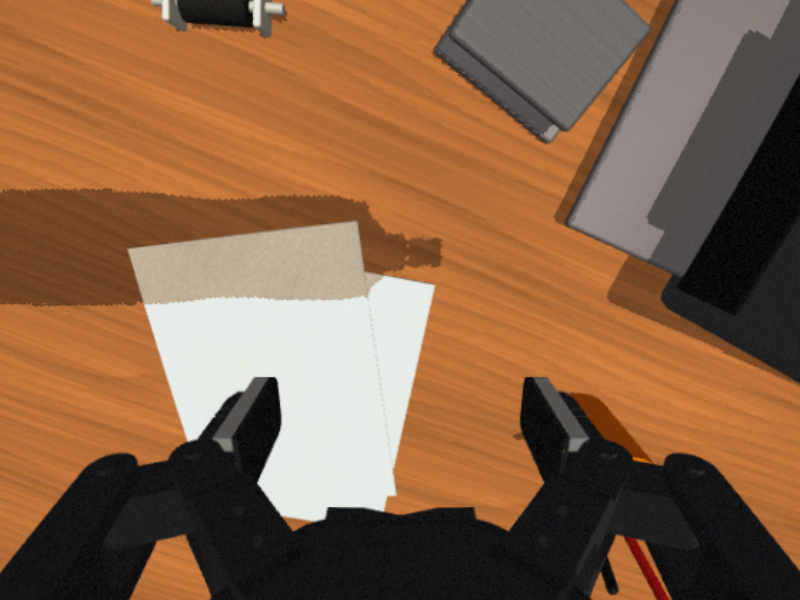

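The moves were refused because every row needs all six keys. The wrist view is still over the start area, with paper, hole punch and pencil pot in view and the image top along tool +x. I'll resend with full rows.

```bash
python3 -m handwheel '[{"dx":0.4,"dy":-0.28,"dz":0,"rx":0,"ry":0,"rz":-0.363},{"dx":0.8,"dy":-0.55,"dz":0,"rx":0,"ry":0,"rz":-0.363},{"dx":1,"dy":-0.69,"dz":0,"rx":0,"ry":0,"rz":-0.363},{"dx":1,"dy":-0.69,"dz":0,"rx":0,"ry":0,"rz":-0.363},{"dx":1,"dy":-0.69,"dz":0,"rx":0,"ry":0,"rz":-0.363},{"dx":1,"dy":-0.69,"dz":0,"rx":0,"ry":0,"rz":-0.363},{"dx":1,"dy":-0.69,"dz":0,"rx":0,"ry":0,"rz":-0.363},{"dx":1,"dy":-0.69,"dz":0,"rx":0,"ry":0,"rz":-0.363},{"dx":1,"dy":-0.69,"dz":0,"rx":0,"ry":0,"rz":-0.363},{"dx":1,"dy":-0.69,"dz":0,"rx":0,"ry":0,"rz":-0.363},{"dx":1,"dy":-0.69,"dz":0,"rx":0,"ry":0,"rz":-0.363}]' 1
python3 -m handwheel '[{"dx":0.25,"dy":0.25,"dz":0,"rx":0,"ry":0,"rz":0},{"dx":0.5,"dy":0.5,"dz":0,"rx":0,"ry":0,"rz":0},{"dx":0.75,"dy":0.77,"dz":0,"rx":0,"ry":0,"rz":0}]'|tail -1
python3 -m handwheel '[{"dx":0.25,"dy":0.25,"dz":0,"rx":0,"ry":0,"rz":0},{"dx":0.5,"dy":0.5,"dz":0,"rx":0,"ry":0,"rz":0},{"dx":0.75,"dy":0.77,"dz":0,"rx":0,"ry":0,"rz":0}]'|tail -1
python3 -m handwheel '[{"dx":0.25,"dy":0.25,"dz":0,"rx":0,"ry":0,"rz":0},{"dx":0.5,"dy":0.5,"dz":0,"rx":0,"ry":0,"rz":0},{"dx":0.75,"dy":0.77,"dz":0,"rx":0,"ry":0,"rz":0},{"dx":0.75,"dy":0.77,"dz":0,"rx":0,"ry":0,"rz":0},{"dx":0.75,"dy":0.77,"dz":0,"rx":0,"ry":0,"rz":0},{"dx":0.75,"dy":0.77,"dz":0,"rx":0,"ry":0,"rz":0}]'
python3 - <<'E'
from h import *
c=snap('wrist','w2'); cv2.imwrite('pics/w2b.png',cv2.resize(c['im'],(800,600)))
st=bot.get_state();print(st['qpos'],Ro.from_rotvec(st['tcp_rot']).as_matrix().round(4),-c['R'].T@c['t'],c['R'][2])
E
```

```text
t: 1.07
ee_pos: [0.2653, -0.3839, 0.2311]
tcp_rot: [-2.269, -2.172, -0.0]
wrist_force: [0.3, 0.3, -0.9]
grip_width: 0.0854
grip_force: 0.0
grip_force: 0.0
grip_force: 0.0
t: 2.07
ee_pos: [0.505, -0.1688, 0.231]
tcp_rot: [-2.268, -2.173, 0.002]
wrist_force: [-0.6, 0.2, 0.1]
grip_width: 0.0851
grip_force: 0.0
[-3.23317126e-01  2.73415316e-01 -1.19955347e-01  1.17851455e+00
 -4.17336235e-04  1.29084715e+00] [[ 4.340e-02  9.991e-01 -1.200e-03]
 [ 9.991e-01 -4.340e-02 -0.000e+00]
 [-1.000e-04 -1.200e-03 -1.000e+00]] [ 0.50837566 -0.09043713  0.37325371] [-0.01439555 -0.30624529 -0.95184378]
```

View pics/w2b.png

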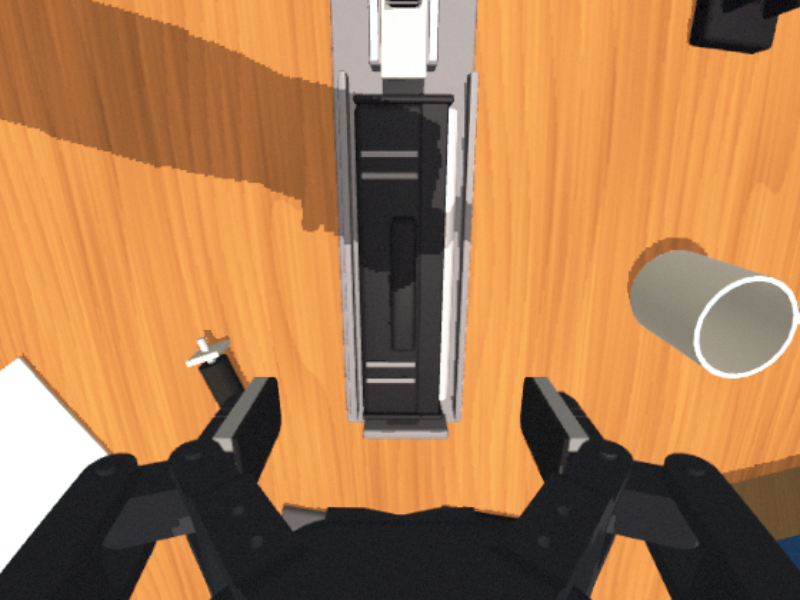

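The drawer lies vertically in the middle of the wrist view, with its yaw matching the tool. The handle bar runs (391-415, 217-350), the roller is the white strip at right (447), and the knob is at the top (405,0). I'll measure these.

```bash
python3 - <<'E'
from h import *
c=load('w2'); q=lambda *a:[[x*.7-.15,y*.7-.15] for x,y in a]
H=onz(c,q((391,217),(415,217),(413,350),(391,350)),.096);print('handle',H.round(4),H.mean(0))
# cartridge body corners z=.058
B=onz(c,q((355,98),(453,98),(445,415),(363,415)),.058);print('body ends',B.round(4))
Wl=onz(c,q((341,73),(349,420),(477,73),(459,420)),.03);print('walls',Wl.round(4))
d=(Wl[0]-Wl[1]);e=Wl[2]-Wl[3];print('wall yaw',np.degrees(np.arctan2(-d[0],d[1])),np.degrees(np.arctan2(-e[0],e[1])))
E
python3 -m handwheel '[{"dx":0.3,"dy":0.03,"dz":0,"rx":0,"ry":0,"rz":0},{"dx":0.65,"dy":0.03,"dz":0,"rx":0,"ry":0,"rz":0},{"dx":0.95,"dy":0.03,"dz":0,"rx":0,"ry":0,"rz":0},{"dx":0.95,"dy":0.03,"dz":0,"rx":0,"ry":0,"rz":0},{"dx":0.95,"dy":0.03,"dz":0,"rx":0,"ry":0,"rz":0},{"dx":0.95,"dy":0.03,"dz":0,"rx":0,"ry":0,"rz":0}]'
python3 - <<'E'
from h import *
c=snap('wrist','w3'); cv2.imwrite('pics/w3b.png',cv2.resize(c['im'],(800,600)))
E
```

```text
handle [[ 0.5005 -0.1227  0.096 ]
 [ 0.5162 -0.1233  0.096 ]
 [ 0.5118 -0.218   0.096 ]
 [ 0.4959 -0.2173  0.096 ]] [ 0.50609286 -0.1703275   0.096     ]
body ends [[ 0.4785 -0.0444  0.058 ]
 [ 0.5461 -0.0472  0.058 ]
 [ 0.538  -0.2984  0.058 ]
 [ 0.4669 -0.2955  0.058 ]]
walls [[ 0.4666 -0.0225  0.03  ]
 [ 0.4495 -0.3188  0.03  ]
 [ 0.5674 -0.0266  0.03  ]
 [ 0.554  -0.323   0.03  ]]
wall yaw -3.2975651038965825 -2.597745212989487
t: 2.62
ee_pos: [0.5119, -0.0752, 0.2315]
tcp_rot: [2.269, 2.172, -0.001]
wrist_force: [-0.3, 0.1, 0.6]
grip_width: 0.0854
grip_force: 0.0
```

View pics/w3b.png

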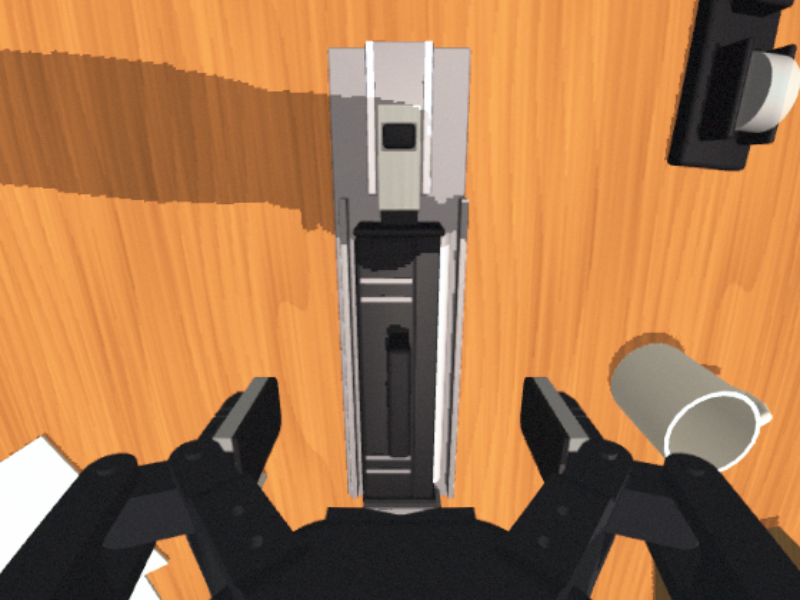

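The knob shows at (382-416, 122-150) with a slightly lighter top face, and the plate at (379-420, 105-210). I'll compute its position.

```bash
python3 - <<'E'
from h import *
c=load('w3'); q=lambda *a:[[x*.7-.15,y*.7-.15] for x,y in a]
K=onz(c,q((382,122),(416,122),(414,149),(384,149)),.08);print(K.round(4),K.mean(0))
Z=onz(c,q((329,48),(469,48)),.01);print('tray +y end',Z.round(4))
k=c['im'][80:110,262:298].max(2);
for r in k[::2,::2]: print(*r)
print('TCP img',proj(c,bot.get_state()['ee_pos'])/.7)
H=onz(c,q((388,328),(410,328),(408,457),(387,457)),.096);print('handle',H.round(4),H.mean(0))
E
```

```text
[[0.5043 0.0306 0.08  ]
 [0.5264 0.0297 0.08  ]
 [0.5246 0.0129 0.08  ]
 [0.5047 0.0138 0.08  ]] [0.5149914  0.02175537 0.08      ]
tray +y end [[0.4635 0.0934 0.01  ]
 [0.572  0.0887 0.01  ]]
147 145 191 196 192 196 196 193 193 194 199 197 201 193 200 196 152 143
145 142 193 194 190 193 193 195 192 193 197 198 200 198 199 196 153 142
144 146 195 196 192 192 196 195 194 195 196 194 199 197 198 196 151 170
147 141 176 132 104 93 90 91 90 90 92 90 91 106 136 183 150 166
147 143 179 63 35 37 36 36 33 37 38 42 37 32 76 182 148 169
168 144 177 24 33 39 35 39 40 40 42 40 43 39 55 182 142 167
171 136 175 24 32 37 34 38 42 39 40 38 43 40 58 181 144 165
173 140 171 26 31 34 36 38 32 39 37 43 40 36 52 180 142 167
167 139 174 41 35 36 39 38 37 35 38 39 40 34 51 180 140 167
170 139 174 38 34 36 34 36 34 33 33 37 35 31 53 189 143 184
169 133 174 39 34 36 32 33 38 32 38 39 37 28 53 186 155 187
171 135 176 96 23 27 23 27 27 26 27 24 30 25 97 188 155 185
170 135 176 123 112 96 94 96 97 99 98 97 97 122 122 188 158 186
192 133 193 191 195 191 191 190 189 190 195 196 198 194 200 196 153 187
195 134 191 192 188 191 192 196 193 192 193 198 198 197 199 195 155 185
TCP img [[400.95358398 381.73397363]]
handle [[ 0.5017 -0.107   0.096 ]
 [ 0.5173 -0.1076  0.096 ]
 [ 0.5118 -0.218   0.096 ]
 [ 0.4951 -0.2173  0.096 ]] [ 0.50646944 -0.16247709  0.096     ]
```

Knob at (0.515, 0.0225), joint ≈ 9 mm; handle centre (0.506, -0.170); drawer yaw -2.5°. I'll go down over the knob with the TCP at z = 0.053 and pinch it.

```bash
python3 -m handwheel '[{"dx":0.35,"dy":0,"dz":0.1,"rx":0,"ry":0,"rz":0},{"dx":0.7,"dy":0,"dz":0.3,"rx":0,"ry":0,"rz":0},{"dx":0.98,"dy":-0.01,"dz":0.6,"rx":0,"ry":0,"rz":0},{"dx":0.98,"dy":-0.01,"dz":0.9,"rx":0,"ry":0,"rz":0},{"dx":0.98,"dy":-0.01,"dz":0.9,"rx":0,"ry":0,"rz":0}]'|tail -1
python3 -m handwheel '[{"dx":0,"dy":0,"dz":0.3,"rx":0,"ry":0,"rz":0},{"dx":0,"dy":0,"dz":0.6,"rx":0,"ry":0,"rz":0},{"dx":0,"dy":0,"dz":0.88,"rx":0,"ry":0,"rz":0},{"dx":0,"dy":0,"dz":0.88,"rx":0,"ry":0,"rz":0},{"dx":0,"dy":0,"dz":0.88,"rx":0,"ry":0,"rz":0}]'
python3 -m handwheel '[{"dx":0,"dy":0,"dz":0,"rx":0,"ry":0,"rz":0},{"dx":0,"dy":0,"dz":0,"rx":0,"ry":0,"rz":0},{"dx":0,"dy":0,"dz":0,"rx":0,"ry":0,"rz":0},{"dx":0,"dy":0,"dz":0,"rx":0,"ry":0,"rz":0},{"dx":0,"dy":0,"dz":0,"rx":0,"ry":0,"rz":0},{"dx":0,"dy":0,"dz":0,"rx":0,"ry":0,"rz":0},{"dx":0,"dy":0,"dz":0,"rx":0,"ry":0,"rz":0},{"dx":0,"dy":0,"dz":0,"rx":0,"ry":0,"rz":0}]' -1 40
```

```text
grip_force: 0.0
t: 3.5
ee_pos: [0.5149, 0.0224, 0.0535]
tcp_rot: [-2.269, -2.171, 0.003]
wrist_force: [-0.5, 0.5, 1.1]
grip_width: 0.0856
grip_force: 0.0
t: 4.17
ee_pos: [0.5152, 0.024, 0.0544]
tcp_rot: [-2.267, -2.175, 0.0]
wrist_force: [-2.6, 0.1, 7.7]
grip_width: 0.0215
grip_force: 42.1
```

Pinched, width 21.5 mm. I'll slide it +36 mm plus a bit of overshoot towards the stop.

```bash
python3 -m handwheel '[{"dx":0.04,"dy":0,"dz":0,"rx":0,"ry":0,"rz":0},{"dx":0.1,"dy":0,"dz":0,"rx":0,"ry":0,"rz":0},{"dx":0.16,"dy":0,"dz":0,"rx":0,"ry":0,"rz":0},{"dx":0.22,"dy":0,"dz":0,"rx":0,"ry":0,"rz":0},{"dx":0.28,"dy":0,"dz":0,"rx":0,"ry":0,"rz":0},{"dx":0.32,"dy":0,"dz":0,"rx":0,"ry":0,"rz":0},{"dx":0.32,"dy":0,"dz":0,"rx":0,"ry":0,"rz":0}]'
python3 -m handwheel '[{"dx":0.02,"dy":0,"dz":0,"rx":0,"ry":0,"rz":0},{"dx":0.04,"dy":0,"dz":0,"rx":0,"ry":0,"rz":0},{"dx":0.06,"dy":0,"dz":0,"rx":0,"ry":0,"rz":0},{"dx":0.06,"dy":0,"dz":0,"rx":0,"ry":0,"rz":0}]'
python3 -m handwheel '[{"dx":0.02,"dy":0,"dz":0,"rx":0,"ry":0,"rz":0},{"dx":0.04,"dy":0,"dz":0,"rx":0,"ry":0,"rz":0},{"dx":0.04,"dy":0,"dz":0,"rx":0,"ry":0,"rz":0}]'
```

```text
t: 4.75
ee_pos: [0.5166, 0.0563, 0.0544]
tcp_rot: [2.266, 2.175, -0.0]
wrist_force: [-3.2, 0.2, 6.9]
grip_width: 0.0212
grip_force: 42.1
t: 5.08
ee_pos: [0.5167, 0.0593, 0.0543]
tcp_rot: [2.265, 2.171, -0.007]
wrist_force: [-3.4, -9.6, 7.9]
grip_width: 0.0215
grip_force: 42.2
t: 5.33
ee_pos: [0.5167, 0.0594, 0.0542]
tcp_rot: [2.263, 2.164, -0.016]
wrist_force: [-0.8, -20.4, 8.3]
grip_width: 0.0211
grip_force: 42.3
```

The knob stalled at the end stop (y = 0.0594, about 20 N). I'll back off the push, release, rise and look.

```bash
python3 -m handwheel '[{"dx":-0.03,"dy":0,"dz":0,"rx":0,"ry":0,"rz":0},{"dx":-0.06,"dy":0,"dz":0,"rx":0,"ry":0,"rz":0},{"dx":-0.06,"dy":0,"dz":0,"rx":0,"ry":0,"rz":0}]'
python3 -m handwheel '[{"dx":0,"dy":0,"dz":0,"rx":0,"ry":0,"rz":0},{"dx":0,"dy":0,"dz":0,"rx":0,"ry":0,"rz":0},{"dx":0,"dy":0,"dz":0,"rx":0,"ry":0,"rz":0},{"dx":0,"dy":0,"dz":0,"rx":0,"ry":0,"rz":0},{"dx":0,"dy":0,"dz":-0.2,"rx":0,"ry":0,"rz":0},{"dx":0,"dy":0,"dz":-0.5,"rx":0,"ry":0,"rz":0},{"dx":0,"dy":0,"dz":-0.9,"rx":0,"ry":0,"rz":0},{"dx":0,"dy":0,"dz":-0.9,"rx":0,"ry":0,"rz":0}]' 1 | tail -1
python3 -m handwheel '[{"dx":-0.35,"dy":0,"dz":-0.3,"rx":0,"ry":0,"rz":0},{"dx":-0.7,"dy":0,"dz":-0.6,"rx":0,"ry":0,"rz":0},{"dx":-1,"dy":0,"dz":-0.6,"rx":0,"ry":0,"rz":0},{"dx":-1,"dy":0,"dz":-0.6,"rx":0,"ry":0,"rz":0},{"dx":-1,"dy":0,"dz":-0.6,"rx":0,"ry":0,"rz":0},{"dx":-1,"dy":0,"dz":-0.6,"rx":0,"ry":0,"rz":0},{"dx":-1,"dy":0,"dz":-0.6,"rx":0,"ry":0,"rz":0}]'
python3 - <<'E'
from h import *
c=snap('wrist','w4'); cv2.imwrite('pics/w4b.png',cv2.resize(c['im'],(800,600)))
E
```

```text
t: 5.58
ee_pos: [0.5167, 0.0591, 0.0544]
tcp_rot: [2.268, 2.173, -0.001]
wrist_force: [-3.1, -0.9, 8.0]
grip_width: 0.0211
grip_force: 42.1
grip_force: 0.0
t: 6.83
ee_pos: [0.5124, -0.0391, 0.2024]
tcp_rot: [-2.265, -2.175, 0.001]
wrist_force: [-0.3, 0.0, -0.2]
grip_width: 0.0856
grip_force: 0.0
```

View pics/w4b.png

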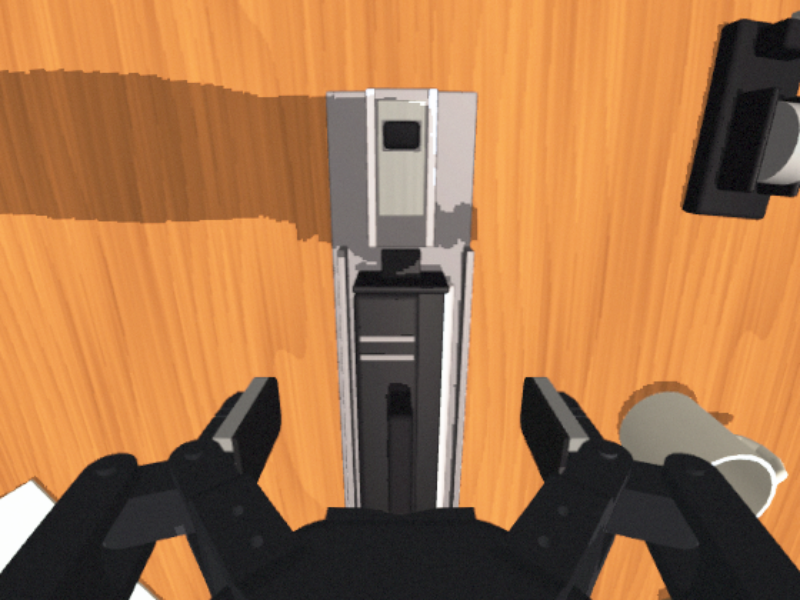

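The lock is fully open: its plate is at the far end of the track and the lug at (400,262) is clear. Now the handle.

```bash
python3 -m handwheel '[{"dx":-0.3,"dy":0,"dz":0,"rx":0,"ry":0,"rz":0},{"dx":-0.65,"dy":0,"dz":0,"rx":0,"ry":0,"rz":0},{"dx":-1,"dy":0,"dz":0,"rx":0,"ry":0,"rz":0}]'|tail -1
python3 -m handwheel '[{"dx":-0.2,"dy":0,"dz":0,"rx":0,"ry":0,"rz":0},{"dx":-0.315,"dy":0,"dz":0.2,"rx":0,"ry":0,"rz":0},{"dx":-0.315,"dy":0,"dz":0.5,"rx":0,"ry":0,"rz":0},{"dx":-0.315,"dy":0,"dz":0.85,"rx":0,"ry":0,"rz":0},{"dx":-0.315,"dy":0,"dz":0.85,"rx":0,"ry":0,"rz":0},{"dx":-0.315,"dy":0,"dz":0.85,"rx":0,"ry":0,"rz":0}]'
python3 -m handwheel '[{"dx":0,"dy":0,"dz":0.2,"rx":0,"ry":0,"rz":0},{"dx":0,"dy":0,"dz":0.4,"rx":0,"ry":0,"rz":0},{"dx":0,"dy":0,"dz":0.5,"rx":0,"ry":0,"rz":0},{"dx":0,"dy":0,"dz":0.5,"rx":0,"ry":0,"rz":0},{"dx":0,"dy":0,"dz":0.5,"rx":0,"ry":0,"rz":0}]'
python3 -m handwheel '[{"dx":0,"dy":0,"dz":0,"rx":0,"ry":0,"rz":0},{"dx":0,"dy":0,"dz":0,"rx":0,"ry":0,"rz":0},{"dx":0,"dy":0,"dz":0,"rx":0,"ry":0,"rz":0},{"dx":0,"dy":0,"dz":0,"rx":0,"ry":0,"rz":0},{"dx":0,"dy":0,"dz":0,"rx":0,"ry":0,"rz":0},{"dx":0,"dy":0,"dz":0,"rx":0,"ry":0,"rz":0},{"dx":0,"dy":0,"dz":0,"rx":0,"ry":0,"rz":0},{"dx":0,"dy":0,"dz":0,"rx":0,"ry":0,"rz":0},{"dx":0,"dy":0,"dz":0,"rx":0,"ry":0,"rz":0},{"dx":0,"dy":0,"dz":0,"rx":0,"ry":0,"rz":0}]' -1 90
```

```text
grip_force: 0.0
t: 7.63
ee_pos: [0.5054, -0.1698, 0.1164]
tcp_rot: [-2.262, -2.173, 0.004]
wrist_force: [0.2, -1.0, 0.7]
grip_width: 0.0856
grip_force: 0.0
t: 8.05
ee_pos: [0.5082, -0.1712, 0.0693]
tcp_rot: [2.266, 2.175, 0.001]
wrist_force: [0.3, 0.0, 0.4]
grip_width: 0.0856
grip_force: 0.0
t: 8.88
ee_pos: [0.5071, -0.1715, 0.0687]
tcp_rot: [-2.267, -2.174, 0.001]
wrist_force: [-3.1, 0.6, 5.3]
grip_width: 0.0167
grip_force: 88.0
```

Gripped. Lifting straight up gently.

```bash
python3 -m handwheel '[{"dx":0,"dy":0,"dz":-0.05,"rx":0,"ry":0,"rz":0},{"dx":0,"dy":0,"dz":-0.12,"rx":0,"ry":0,"rz":0},{"dx":0,"dy":0,"dz":-0.2,"rx":0,"ry":0,"rz":0},{"dx":0,"dy":0,"dz":-0.3,"rx":0,"ry":0,"rz":0},{"dx":0,"dy":0,"dz":-0.4,"rx":0,"ry":0,"rz":0},{"dx":0,"dy":0,"dz":-0.5,"rx":0,"ry":0,"rz":0},{"dx":0,"dy":0,"dz":-0.6,"rx":0,"ry":0,"rz":0},{"dx":0,"dy":0,"dz":-0.7,"rx":0,"ry":0,"rz":0},{"dx":0,"dy":0,"dz":-0.8,"rx":0,"ry":0,"rz":0},{"dx":0,"dy":0,"dz":-0.9,"rx":0,"ry":0,"rz":0},{"dx":0,"dy":0,"dz":-0.97,"rx":0,"ry":0,"rz":0},{"dx":0,"dy":0,"dz":-1,"rx":0,"ry":0,"rz":0}]'
python3 -m handwheel '[{"dx":0,"dy":0,"dz":-0.05,"rx":0,"ry":0,"rz":0},{"dx":0,"dy":0,"dz":-0.12,"rx":0,"ry":0,"rz":0},{"dx":0,"dy":0,"dz":-0.22,"rx":0,"ry":0,"rz":0},{"dx":0,"dy":0,"dz":-0.34,"rx":0,"ry":0,"rz":0},{"dx":0,"dy":0,"dz":-0.46,"rx":0,"ry":0,"rz":0},{"dx":0,"dy":0,"dz":-0.58,"rx":0,"ry":0,"rz":0},{"dx":0,"dy":0,"dz":-0.7,"rx":0,"ry":0,"rz":0},{"dx":0,"dy":0,"dz":-0.82,"rx":0,"ry":0,"rz":0},{"dx":0,"dy":0,"dz":-0.92,"rx":0,"ry":0,"rz":0},{"dx":0,"dy":0,"dz":-0.97,"rx":0,"ry":0,"rz":0},{"dx":0,"dy":0,"dz":-1,"rx":0,"ry":0,"rz":0},{"dx":0,"dy":0,"dz":-1,"rx":0,"ry":0,"rz":0}]'
python3 - <<'E'
from h import *
c=snap('wrist','w5'); cv2.imwrite('pics/w5b.png',cv2.resize(c['im'],(800,600)))
c=snap('top','top1');c=snap('scene','scene1')
print(bot.get_state()['ft_torque'])
E
```

```text
t: 9.88
ee_pos: [0.5082, -0.1717, 0.1699]
tcp_rot: [2.266, 2.173, 0.002]
wrist_force: [-1.0, -1.1, -6.4]
grip_width: 0.0164
grip_force: 88.4
t: 10.88
ee_pos: [0.5077, -0.1715, 0.2688]
tcp_rot: [2.267, 2.174, 0.001]
wrist_force: [0.2, 0.6, -6.5]
grip_width: 0.0165
grip_force: 88.3
[-0.01612792 -0.12825207 -0.00044919]
```

View pics/w5b.png

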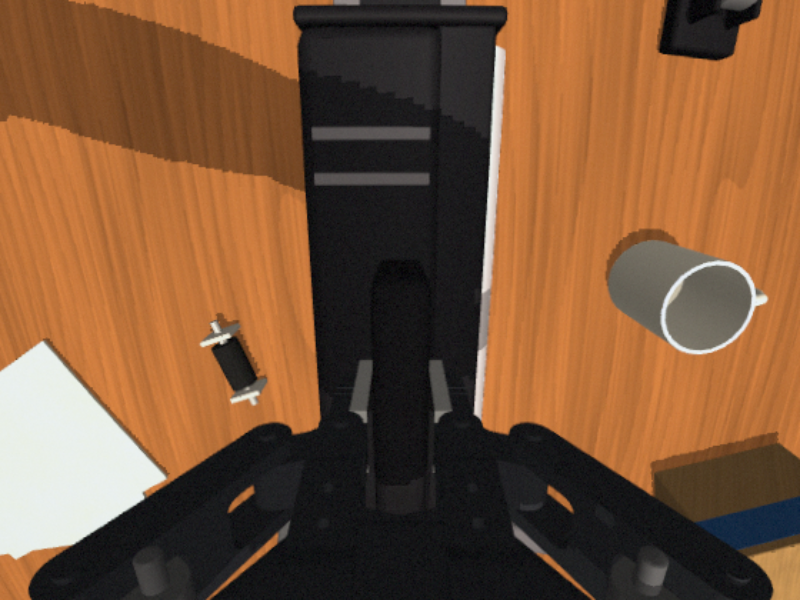

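Cartridge is out (about 0.66 kg) and straight in the grip; bar end at (400,265), roller on the right. I'll rise further, move towards the webcam and turn above everything else.

```bash
python3 -m handwheel '[{"dx":0.03,"dy":0,"dz":-0.04,"rx":0,"ry":0,"rz":0},{"dx":0.1,"dy":0.02,"dz":-0.1,"rx":0,"ry":0,"rz":0},{"dx":0.22,"dy":0.05,"dz":-0.2,"rx":0,"ry":0,"rz":0},{"dx":0.38,"dy":0.08,"dz":-0.32,"rx":0,"ry":0,"rz":0},{"dx":0.55,"dy":0.12,"dz":-0.45,"rx":0,"ry":0,"rz":0},{"dx":0.75,"dy":0.15,"dz":-0.6,"rx":0,"ry":0,"rz":0},{"dx":0.95,"dy":0.18,"dz":-0.75,"rx":0,"ry":0,"rz":0}]'|tail -1
python3 -m handwheel '[{"dx":0.2,"dy":0.03,"dz":-0.15,"rx":0,"ry":0,"rz":-0.02},{"dx":0.4,"dy":0.06,"dz":-0.3,"rx":0,"ry":0,"rz":-0.05},{"dx":0.6,"dy":0.09,"dz":-0.45,"rx":0,"ry":0,"rz":-0.08},{"dx":0.8,"dy":0.13,"dz":-0.6,"rx":0,"ry":0,"rz":-0.11},{"dx":1,"dy":0.16,"dz":-0.75,"rx":0,"ry":0,"rz":-0.14}]'
python3 - <<'E'
from h import *
st=bot.get_state();M=Ro.from_rotvec(st['tcp_rot']).as_matrix()
print(M.round(3)); d=np.array([.57,.19,.42])-st['ee_pos'];print('tool d',M.T@d)
yw=np.degrees(np.arctan2(M[1,1],M[0,1]));print('tool y yaw',yw,'rz to 79.4:',-(79.4-yw)/180)
c=load('w5');E=onz(c,[[400*.7,265*.7]],.296);print('bar end',E,'TCP -0.1715 -> offset',E[0,1]+.1715)
E
```

```text
grip_force: 88.2
t: 12.03
ee_pos: [0.5496, 0.0244, 0.4202]
tcp_rot: [1.73, 2.621, 0.002]
wrist_force: [0.3, 0.0, -5.9]
grip_width: 0.0163
grip_force: 88.3
[[-0.393  0.92   0.002]
 [ 0.92   0.393  0.001]
 [ 0.     0.002 -1.   ]]
tool d [0.14428694 0.08381599 0.0003547 ]
tool y yaw 23.140576985124344 rz to 79.4: -0.3125523500826426
bar end [[ 0.50959418 -0.12002223  0.296     ]] TCP -0.1715 -> offset 0.05147776900687538
```

```bash
python3 -m handwheel '[{"dx":0.15,"dy":0.1,"dz":0,"rx":0,"ry":0,"rz":-0.03},{"dx":0.3,"dy":0.2,"dz":0,"rx":0,"ry":0,"rz":-0.06},{"dx":0.45,"dy":0.3,"dz":0,"rx":0,"ry":0,"rz":-0.09},{"dx":0.6,"dy":0.4,"dz":0,"rx":0,"ry":0,"rz":-0.12},{"dx":0.75,"dy":0.5,"dz":0,"rx":0,"ry":0,"rz":-0.15},{"dx":0.9,"dy":0.6,"dz":0,"rx":0,"ry":0,"rz":-0.18},{"dx":1,"dy":0.7,"dz":0,"rx":0,"ry":0,"rz":-0.21},{"dx":1,"dy":0.8,"dz":0,"rx":0,"ry":0,"rz":-0.24},{"dx":1,"dy":0.84,"dz":0,"rx":0,"ry":0,"rz":-0.27},{"dx":1,"dy":0.84,"dz":0,"rx":0,"ry":0,"rz":-0.3},{"dx":1,"dy":0.84,"dz":0,"rx":0,"ry":0,"rz":-0.3125},{"dx":1,"dy":0.84,"dz":0,"rx":0,"ry":0,"rz":-0.3125}]'
python3 -m handwheel '[{"dx":0,"dy":0,"dz":0,"rx":0,"ry":0,"rz":0},{"dx":0,"dy":0,"dz":0,"rx":0,"ry":0,"rz":0},{"dx":0,"dy":0,"dz":0,"rx":0,"ry":0,"rz":0}]'|tail -1
python3 - <<'E'
from h import *
c=snap('wrist','w6'); cv2.imwrite('pics/w6b.png',cv2.resize(c['im'],(800,600)))
st=bot.get_state();print(st['ee_pos'],Ro.from_rotvec(st['tcp_rot']).as_matrix().round(4),st['qpos'])
print(proj(c,[[.614,.4115,0],[.6085,.382,.235]]))
E
```

```text
t: 13.03
ee_pos: [0.588, 0.1483, 0.419]
tcp_rot: [0.296, 3.127, 0.001]
wrist_force: [-0.1, 0.2, -7.0]
grip_width: 0.0161
grip_force: 88.3
grip_force: 88.3
[0.58804359 0.14694802 0.4185968 ] [[-9.818e-01  1.901e-01  3.000e-04]
 [ 1.901e-01  9.818e-01  2.000e-04]
 [-3.000e-04  3.000e-04 -1.000e+00]] [2.44799769e-01 4.29534417e-01 6.02253888e-01 1.74316095e+00
 1.48043059e-04 4.36026863e-01]
[[419.32181123 146.40409165]
 [485.09747541 167.69008178]]
```

View pics/w6b.png

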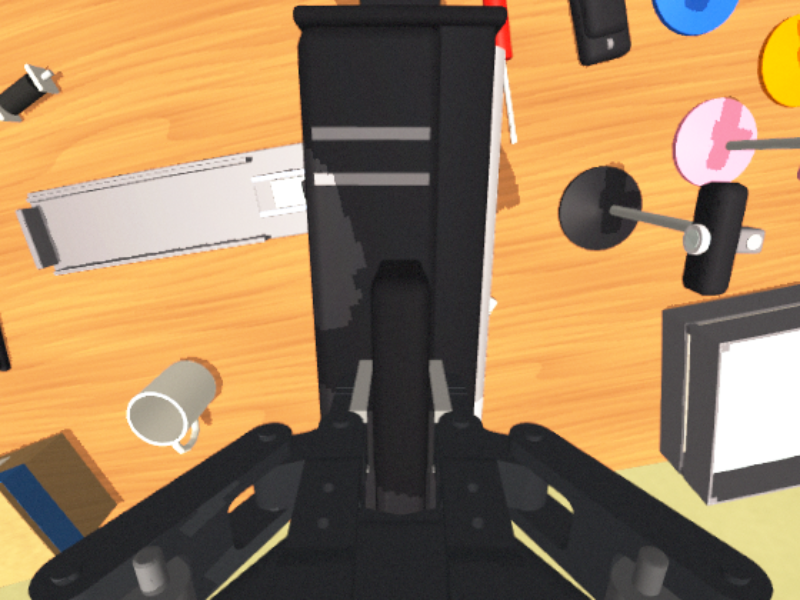

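The wrist view shows the webcam clearly: silver lens ring at (697,238), head (683-747, 180-295), post cap (755,240), foot (600,208). I'll compute its pose.

```bash
python3 - <<'E'
from h import *
w=load('w6');t=load('top0');s=load('scene0')
g=w['im'].max(2)
# foot ellipse
x,y,a,b=385,110,75,70
m=(g[y:y+b,x:x+a]<75).astype(np.uint8); m=cv2.morphologyEx(m,cv2.MORPH_OPEN,np.ones((3,3)))
k=max(cv2.findContours(m,0,1)[0],key=cv2.contourArea)+[x,y]
el=cv2.fitEllipse(cv2.convexHull(k));print('foot',el)
h=cv2.convexHull(k).reshape(-1,2); P=onz(w,h,.008)[:,:2]; (cx,cy),r=cv2.minEnclosingCircle(P.astype(np.float32));print('foot circ',cx,cy,r)
# head
x,y,a,b=470,115,60,100
m=(g[y:y+b,x:x+a]<75).astype(np.uint8)
k=max(cv2.findContours(m,0,1)[0],key=cv2.contourArea)+[x,y]
k=cv2.convexHull(k);print('head',cv2.minAreaRect(k),cv2.boundingRect(k))
# bright lens ring & cap
for n,(x,y,a,b) in dict(lens=(475,153,24,26),cap=(520,158,20,20)).items():
    m=(g[y:y+b,x:x+a]>120).astype(np.uint8)
    for k in cv2.findContours(m,0,1)[0]:
        if cv2.contourArea(k)>20: print(n,cv2.boundingRect(k+[x,y]),cv2.minEnclosingCircle(k+[x,y]))
L=[[487.7,166.3]]
Lt=[[150+118/5-.5,150+(395-270)/5-.5]]
print('lens w6+top',tri(w,L,t,Lt)); 
for z in(.225,.232,.24): print(z,onz(w,L,z),onz(t,Lt,z))
print('cap @.247',onz(w,[[528.5,168]],.247))
E
```

```text
foot ((420.03887939453125, 145.05435180664062), (53.668392181396484, 60.133155822753906), 37.013771057128906)
foot circ 0.6114464998245239 0.4097656011581421 0.05422539263963699
head ((500.2528076171875, 165.9849090576172), (34.27766799926758, 80.47266387939453), 10.619654655456543) (478, 128, 45, 78)
lens (475, 153, 23, 26) ((482.5, 165.5), 14.57748031616211)
cap (520, 158, 20, 20) ((529.5, 167.5), 13.435129165649414)
lens w6+top (array([0.60977797, 0.38601049, 0.23386982]), np.float64(0.0038816776492272003))
0.225 [[0.61039392 0.39192298 0.225     ]] [[0.61412611 0.38851056 0.225     ]]
0.232 [[0.60831704 0.38713007 0.232     ]] [[0.61227386 0.38652061 0.232     ]]
0.24 [[0.60594346 0.38165245 0.24      ]] [[0.61015699 0.38424638 0.24      ]]
cap @.247 [[0.61435677 0.42481868 0.247     ]]
```

Lens ≈ (0.607, 0.382, 0.238), webcam +x yaw ≈ 79.4°. I'll approach to about 35 mm above the final pose and look again from there.

```bash
python3 -m handwheel '[{"dx":0.02,"dy":0.03,"dz":0.06,"rx":0,"ry":0,"rz":0},{"dx":0.05,"dy":0.08,"dz":0.18,"rx":0,"ry":0,"rz":0},{"dx":0.1,"dy":0.16,"dz":0.32,"rx":0,"ry":0,"rz":0},{"dx":0.14,"dy":0.24,"dz":0.47,"rx":0,"ry":0,"rz":0},{"dx":0.18,"dy":0.3,"dz":0.62,"rx":0,"ry":0,"rz":0},{"dx":0.21,"dy":0.36,"dz":0.77,"rx":0,"ry":0,"rz":0},{"dx":0.24,"dy":0.4,"dz":0.9,"rx":0,"ry":0,"rz":0},{"dx":0.24,"dy":0.42,"dz":0.98,"rx":0,"ry":0,"rz":0},{"dx":0.24,"dy":0.42,"dz":1,"rx":0,"ry":0,"rz":0},{"dx":0.24,"dy":0.42,"dz":1,"rx":0,"ry":0,"rz":0},{"dx":0.24,"dy":0.42,"dz":1,"rx":0,"ry":0,"rz":0}]'
python3 - <<'E'
from h import *
c=snap('wrist','w7');snap('top','top2');s=snap('scene','scene2')
st=bot.get_state();print(st['ee_pos'],Ro.from_rotvec(st['tcp_rot']).as_matrix().round(4))
o=np.zeros((600,800,3),np.uint8)
a=cv2.resize(c['im'][100:270,380:560],None,fx=2.5,fy=2.5); o[:425,:450]=a
a=cv2.resize(load('w6')['im'][100:240,400:540],None,fx=2.5,fy=2.5); o[:350,450:800]=a
p=proj(s,[[.58,.2,.25]])[0].astype(int);print(p)
a=cv2.resize(s['im'][p[1]-42:p[1]+42,p[0]-80:p[0]+80],None,fx=2,fy=2);o[430:430+a.shape[0],:a.shape[1]]=a
cv2.imwrite('pics/m7.png',o)
E
```

```text
t: 14.25
ee_pos: [0.573, 0.1923, 0.3191]
tcp_rot: [0.3, 3.126, 0.0]
wrist_force: [0.6, 0.5, -6.0]
grip_width: 0.0167
grip_force: 88.2
[0.57324407 0.19238043 0.31938677] [[-9.817e-01  1.902e-01  2.000e-03]
 [ 1.902e-01  9.817e-01  6.000e-04]
 [-1.800e-03  9.000e-04 -1.000e+00]]
[299 199]
```

View pics/m7.png

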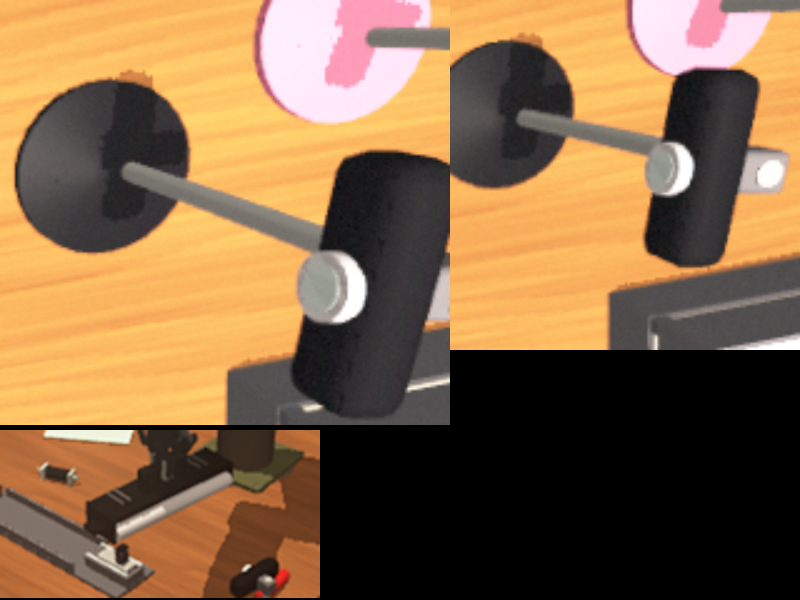

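The montage shows the lens front disc at (324,287) in the w7 crop (left) and (663,169) in the w6 crop. The head edges are slanted a little. In the scene crop the cartridge hangs level, with its roller facing the webcam.

```bash
python3 - <<'E'
from h import *
w6=load('w6');w7=load('w7');t=load('top0')
A7=lambda X,Y:[380+X/2.5-.3,100+Y/2.5-.3]
A6=lambda X,Y:[400+(X-450)/2.5-.3,100+Y/2.5-.3]
print('lens',tri(w6,[A6(663,169)],w7,[A7(324,287)]))
print('lens w7+top',tri(w7,[A7(324,287)],t,[[173.1,174.5]]))
def yaw(c,p,q):
    P=onz(c,[p,q],.238);d=P[0]-P[1];return np.degrees(np.arctan2(d[0],-d[1]))+0
# edges: head runs along webcam y; scan rows for dark runs and fit lines
for n,c,A,rows in(('w7',w7,A7,(190,370)),('w6',w6,A6,(95,240))):
    g=cv2.GaussianBlur(c['im'].max(2),(3,3),0).astype(float)
    L=[];Rr=[]
    for Y in range(int(A(0,rows[0])[1]),int(A(0,rows[1])[1])):
        xs=range(int(A7(255,0)[0]) if n=='w7' else int(A6(630,0)[0]), 559 if n=='w7' else int(A6(790,0)[0]))
        d=[x for x in xs if g[Y,x]<70]
        if d: L.append((d[0],Y));Rr.append((d[-1],Y))
    for nm,E in(('L',L),('R',Rr)):
        P=onz(c,np.array(E,float),.238)[:,:2]
        for _ in range(6):
            v=cv2.fitLine(P.astype(np.float32),cv2.DIST_HUBER,0,.001,.001).ravel()
            r=abs((P-v[2:])@[-v[1],v[0]]);k=r<max(.0015,np.median(r)*2);P=P[k]
        a=np.degrees(np.arctan2(v[1],v[0]))+90; print(n,nm,len(P),'x_w yaw',(a+90)%180-90 if a<0 else a%180, 'rms',r.std())
g=w7['im'].max(2);m=(g[120:215,380:465]<80).astype(np.uint8);m=cv2.morphologyEx(m,cv2.MORPH_OPEN,np.ones((5,5)))
k=cv2.convexHull(max(cv2.findContours(m,0,1)[0],key=cv2.contourArea)+[380,120]).reshape(-1,2)
(cx,cy),r=cv2.minEnclosingCircle(onz(w7,k,.006)[:,:2].astype(np.float32));print('foot w7',cx,cy,r)
E
```

```text
lens (array([0.60789998, 0.38171925, 0.23523403]), np.float64(0.0002163883047578881))
lens w7+top (array([0.6130331 , 0.3884303 , 0.22637009]), np.float64(0.0015742453719780388))
w7 L 44 x_w yaw 79.72515 rms 0.0002632969939800136
w7 R 61 x_w yaw 82.347694 rms 0.0003332967444703322
w6 L 36 x_w yaw 79.832596 rms 0.00017604248034008954
w6 R 58 x_w yaw 79.47972 rms 0.0002920958419663664
foot w7 0.6122032999992371 0.4102630317211151 0.05494443327188492
```

```bash
python3 - <<'E'
from h import *
c=load('w7');st=bot.get_state();z=st['ee_pos'][2]
M=Ro.from_rotvec(st['tcp_rot']).as_matrix()
f=lambda u,v,dz:((onz(c,[[u*.7-.15,v*.7-.15]],z+dz)[0]-st['ee_pos'])@M).round(4)
print('bar end top',f(400,280,.0273),'bottom',f(400,262,.0073))
g=c['im'].max(2); print('col',g[175:205,280]); print('row220',g[220,250:310])
# roller ends in scene2 : bright mask
s=load('scene2');p=np.array([299,199]);R=s['im'][157:241,219:379];hs=cv2.cvtColor(R,cv2.COLOR_BGR2HSV)
m=((hs[...,1]<70)&(hs[...,2]>120)).astype(np.uint8)
for k in cv2.findContours(m,0,1)[0]:
    if cv2.contourArea(k)>60: print(cv2.contourArea(k),(cv2.boxPoints(cv2.minAreaRect(k))+[219,157]).round(1).tolist())
# predicted roller axis ends with current TCP (cartridge origin = TCP + [0,0,-.0587])
o=st['ee_pos']-M[:,2]*-.0587
ax=o+M[:,1]*.029+np.array([0,0,.016]); print('pred',proj(s,[ax+M[:,0]*.123,ax-M[:,0]*.123,ax]))
print('pred3d z',ax)
E
```

```text
bar end top [ 0.0479 -0.0003 -0.0274] bottom [ 0.0486 -0.0003 -0.0074]
col [45 51 48 48 47 50 38 31 28 23 31 31 30 26 33 28 30 34 30 32 35 27 34 36
 41 39 37 37 38 41]
row220 [46 41 45 44 45 44 42 43 48 45 36 33 34 40 35 41 46 43 43 40 44 45 44 43
 43 42 42 43 45 47 46 44 45 46 46 46 47 45 46 50 47 46 43 45 43 40 44 36
 35 35 27 37 39 33 41 46 44 48 50 51]
925.5 [[211.9, 203.7], [221.9, 185.7], [293.8, 225.6], [283.8, 243.6]]
360.0 [[275.0, 205.0], [332.2, 176.4], [335.4, 182.8], [278.2, 211.4]]
190.0 [[241.0, 157.0], [285.0, 157.0], [285.0, 163.0], [241.0, 163.0]]
pred [[332.39044124 180.99270065]
 [276.10389389 208.90750345]
 [305.45422434 194.35209876]]
pred3d z [0.57887512 0.22088511 0.27671425]
```

The bar sits centred in the grip and the roller lies where predicted, so the cartridge is level. What remains is 41 mm down and +0.66° yaw.

```bash
python3 -m handwheel '[{"dx":0,"dy":0,"dz":0.03,"rx":0,"ry":0,"rz":-0.001},{"dx":0,"dy":0,"dz":0.09,"rx":0,"ry":0,"rz":-0.002},{"dx":0,"dy":0,"dz":0.17,"rx":0,"ry":0,"rz":-0.003},{"dx":0,"dy":0,"dz":0.25,"rx":0,"ry":0,"rz":-0.0037},{"dx":0,"dy":0,"dz":0.33,"rx":0,"ry":0,"rz":-0.0037},{"dx":0,"dy":0,"dz":0.38,"rx":0,"ry":0,"rz":-0.0037},{"dx":0,"dy":0,"dz":0.41,"rx":0,"ry":0,"rz":-0.0037},{"dx":0,"dy":0,"dz":0.41,"rx":0,"ry":0,"rz":-0.0037},{"dx":0,"dy":0,"dz":0.41,"rx":0,"ry":0,"rz":-0.0037},{"dx":0,"dy":0,"dz":0.41,"rx":0,"ry":0,"rz":-0.0037},{"dx":0,"dy":0,"dz":0.41,"rx":0,"ry":0,"rz":-0.0037},{"dx":0,"dy":0,"dz":0.41,"rx":0,"ry":0,"rz":-0.0037}]'
python3 - <<'E'
from h import *
c=snap('wrist','w8');s=snap('scene','scene3');P=[];Y=[]
for i in range(4):
    snap('top');st=bot.get_state();M=Ro.from_rotvec(st['tcp_rot']).as_matrix();P.append(st['ee_pos']);Y.append(M[:,1:2].ravel())
p=np.mean(P,0);M[:,1]=np.mean(Y,0);print(p,np.degrees(np.arctan2(M[1,1],M[0,1])),M[:,2],st['qd'].round(4))
o=p+[0,0,-.0587];rm=o+M[:,1]*.042+[0,0,.016]
L=np.array([.6075,.3813,.2355]);xw=np.array([.1788,.9839,0]);yw=np.array([-.9839,.1788,0])
d=L-rm;print('dist',d@xw,'lat',d@yw,'dz',d[2])
R=cv2.cvtColor(s['im'],cv2.COLOR_BGR2HSV);ax=o+M[:,1]*.029+[0,0,.016]
q=proj(s,[ax+M[:,0]*.123,ax-M[:,0]*.123]);print('pred',q)
x0,y0=q.min(0).astype(int)-12;x1,y1=q.max(0).astype(int)+12
m=((R[...,1]<70)&(R[...,2]>120)).astype(np.uint8)[y0:y1,x0:x1]
for k in cv2.findContours(m,0,1)[0]:
    if cv2.contourArea(k)>100: print((cv2.boxPoints(cv2.minAreaRect(k))+[x0,y0]).round(1).tolist())
a=np.zeros((600,800,3),np.uint8);a[:420,:560]=s['im'];
b=cv2.resize(c['im'],(400,300));a[300:,400:]=b;cv2.imwrite('pics/fin.png',a)
E
```

```text
t: 15.4
ee_pos: [0.5729, 0.1926, 0.2778]
tcp_rot: [0.281, 3.128, 0.001]
wrist_force: [0.5, -0.1, -5.7]
grip_width: 0.0163
grip_force: 88.4
[0.57265327 0.19254489 0.27745552] 79.73207425557888 [ 1.60597191e-04  2.92051394e-05 -9.99999987e-01] [ 0.001   0.0013 -0.0018 -0.0001  0.0009  0.0013]
dist 0.14994615164861486 lat -0.0005595959878909025 dz 0.0007381574323099271
pred [[331.59907409 190.98856688]
 [276.90061591 219.80006826]]
[[263.2, 219.4], [331.7, 187.2], [340.2, 205.4], [271.8, 237.5]]
```

View pics/fin.png

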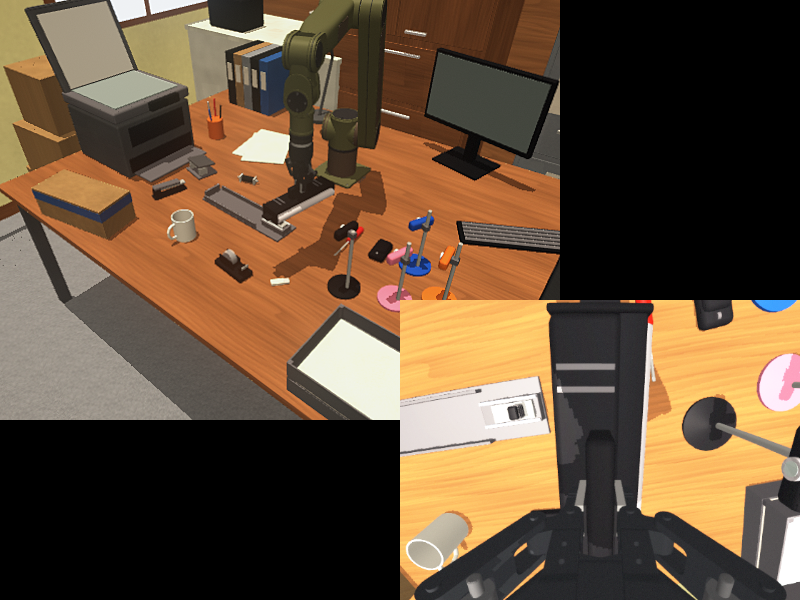

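The scene view shows the cartridge held level with its roller facing the webcam, and the bystanders where they were. In the wrist inset the lens is at (791,468), about pixel (547,235). One last consistency check, then hand in.

```bash
python3 - <<'E'
from h import *
q=proj(load('w8'),[[.6075,.3813,.2355]])[0];print(q)
if np.linalg.norm(q-[547,235])<6: print(bot.hand_in())
E
```

```text
[548.19038782 236.19058514]
the job is handed in; nothing more can be done
None
```

The job is handed in: I slid the lock to its end stop, lifted the cartridge out, and it is held level and still with its roller facing the lens. By my measurements it is 150 mm away and within about 1 mm sideways and in height, though the lens position itself is only good to a few mm.

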